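# Lock the keyhole tube rack onto the shaker

### The arm

A 7-joint arm with a two-finger parallel gripper is mounted at the origin on the work surface. World frame = base frame: x ahead of the robot, y to its left, z up, the work surface at z = 0. Lengths are in mm, angles in rad, forces in N, time in s.
With the tool pointing down it reaches from about 400 to 850 mm from the base axis. Payload 4.4 kg.
Tool frame: the origin (TCP) lies at the very end of the fingers, on their centre line; the grasp point (between the pads) lies 19 mm behind it; z points along the fingers, y is the line along which they close (so a half turn about z gives the same grasp; the last joint's range is limited). The gripper opens to 94 mm and grips with 3 to 60 N. Pads are 16 mm wide; open, the fingers measure 119 mm over their backs; the gripper's body (75 mm by 177 mm) begins 78 mm behind the grasp point.
Start: joints at [-0.066, 0.628, 0.038, 1.517, -0.027, 0.996, -0.02], TCP at [650.014, 0.028, 205.478] pointing down, gripper open.
Joint ranges: [-3.06, 3.06], [-0.37, 2.12], [-1.25, 1.32], [0.18, 2.47], [-1.1, 4.24], [0.23, 1.98], [-2.94, 2.94]. Speed limits (rad/s): [2.57, 2.57, 3.14, 3.14, 3.14, 3.14, 3.14].

### API

Orientations are given as a rotation vector (axis times angle).
In Python, from bench import r gives the robot as it stands. The module is installed in compiled form; this text tells all that it offers.
- The arm moves only by the shell command python3 -m inch 'ROWS'. ROWS is JSON, a list of rows, each an object of numbers: "dx", "dy", "dz": the shift along the tool's x, y, z in mm; "twist": the turn about the tool's z in degrees; "grip": the gripper's target within -1 to 1 (shut at 1, half-way at 0, fully open at -1). In form: [{"dx": .., "dy": .., "dz": .., "twist": .., "grip": ..}, ...]. A call has 1 to 5 rows; each row shifts and turns the commanded pose from where the row before left it, along the tool's axes as they then stand; what a row does not reach is not made up. A row lasts 1/8 s, in which the tool goes at most 62.5 mm and 10.7 degrees, less where a joint would pass 70% of its speed; a pose out of reach is approached as far as the arm can. A call is refused whole if a number of a shift passes 62.5 or a number of a turn 10.7, either way. A call with a gripper value outside its range is refused whole. The fingers move at their own pace and stop on an object; the grip force is fixed at half the most. Time passes only in rows, so rows that do not move let the fingers close. It gives the time, the measured TCP pose, the force, the opening and the grip force at its end, in the units of the state.
- r.get_obs(): the state, without advancing time (a new reading comes with each control period).
- r.grab_frame(name): name is "scene" or "side" or "wrist"; returns (picture, depth): 420x560x3 uint8, blue, green, red; 420x560 float32, mm along the optical axis (not along the pixel's ray), 0 where there is no reading.
- r.camera_params(name): a dict with "mtx" (3x3 intrinsics, pixels), "k1" (the pictures are not rectified: a ray, as slopes to the right and down, at radius r is drawn at 1 + k1 r^2 times it, then the intrinsics apply), "pose" (4x4, takes a point from camera to world coordinates). Camera axes: x right, y down, z forward; pixel columns grow to the right and rows downward; lengths in mm; the calibration is good to about 2 mm. A picture is of the moment at which its call begins: read the wrist's pose just before it. camera_params takes no time and is no camera call; for the wrist camera it gives the pose at the moment of the call.
- r.finish_job(): hands the job in; it is judged then, once.
The state is a dict: "t": time; "qpos": joint angles; "joint_velocities": joint speeds; "effort": joint torques, N m; "position": TCP position; "eef_rot": TCP orientation; "force": force on the tool from outside, world axes, zero at the start; "torque": the same for the moment, N m; "opening": finger opening in mm; "finger_force": force on a finger pad.
Only numpy, scipy, OpenCV 4.12 (cv2) and the standard library are available. Lean on these libraries where they do the work, as an engineer would, in place of code of your own. Each camera call takes 0.05 s, during which the arm holds its last target. There are 200 camera calls.

### The job

Fit the empty tube rack to the bench shaker: pick it up by its bar handle, set its base plate down flat over the four screw heads on the shaker's deck, keep it pressed down against the spring catch and slide it away from the catch until it is fully home under the screw heads and the catch has sprung up behind it, then let go. Do it gently, without forcing the machine's drive, and leave the other things on the bench where they are.

Things in the scene. Friction and masses are not known exactly. Their poses are not given: they have to be found in the camera images.
- rack_grip (a point): Centre of the rack's carrying handle: a black bar 14 x 14 mm in section, 107 mm long along the rack's x, 66 mm above the underside of the rack's plate. Gripped from above, fingers closing along the rack's y. Below and beside it two black blocks of tube wells reach 35 mm above the plate's underside. z up. Empty rack, 0.34 to 0.56 kg.
- rack_base (a point): Centre of the underside of the rack's grey anodised aluminium base plate, 190 (x) x 180 (y) x 3 mm, straight below rack_grip, same axes. Starts flat on the bench, its x within 0.8 rad of the deck's x. Four keyholes near its corners, round holes centred at x = +74 and -42, y = +-68 mm.
- rack_keyhole (a point): Centre of one round hole, at x = 74, y = 68 mm of rack_base, at the plate's underside. Every round hole is 20 mm across; from it a slot 11 mm wide runs towards the rack's -x and ends 21 mm from the hole's centre.
- deck_top (a point): Centre of the top of the shaker's grey deck, 250 (x) x 210 (y) mm, 115 mm above the bench; z up, x is the way the rack slides home (roughly away from the robot). The drive is off: the deck runs on its guides along x with about 1.5 N of drag, so a rack pressed on it first takes it along, 5 to 30 mm, until it meets its stop, and only then slides on it.
- deck_screw (a point): One of four steel shoulder screws, at x = +-58, y = +-68 mm of deck_top (this one +58, +68; the point is the underside of its head, 5 mm above the deck). Head 15 mm across, rounded, top 9.2 mm above the deck; shank 8 mm. The heads pass the holes with rack_base at x = -16 mm, y = 0 of deck_top, yaws equal; fully home they coincide; 1 mm farther the slot ends stop on the shanks.
- catch_top (a point): Middle of the top of the steel spring catch in the deck's near edge (7.5 mm in x, 30 mm in y), 100 mm from deck_top towards -x, 4.5 mm above the deck when up. The plate's near edge lands on it and has to press it flush, or the slots do not pass under the heads; it springs up behind that edge when the rack is within 1.5 mm of home.
- catch (a joint): How far the spring catch is pressed down (m): 0 up, 0.0045 flush. It pushes back with 2.5 N when up and 4 N when flush, which takes 3 to 5 N of pressing at the handle besides the rack's weight. Catch and drive are spoilt if rack and machine bear on each other with more than 50 N; a push at the handle also levers the plate on the screws, so keep it under 20 N.
- sample_rack: Bystander: black 50-well tube rack, 105 x 210 x 45 mm, with a few tubes in it; origin at the centre of its underside.
- specimen_jar: Bystander: clear specimen jar with a red lid, 62 mm across, 75 mm high; origin at the centre of its underside.
- lying_tube: Bystander: capped sample tube, 105 mm long, 17 mm across the cap, lying between the rack and the shaker; origin on the bench under its middle.
- loose_cap: Bystander: red tube cap, 17 mm across, 18 mm high; origin at the centre of its underside.
- marker: Bystander: black marker pen, 130 mm long, 13 mm thick, lying; origin on the bench near its middle.
- forceps: Bystander: steel forceps, 160 mm long, lying flat; origin on the bench near its middle.
- tip_box: Bystander: pipette tip box with a clear lid, 120 x 85 x 76 mm; origin at the centre of its underside.

How it is judged (in metres and radians):
On the way, in this order (a step that is already met when the one before it is completed fails the run):
1. The rack's plate lies flat on the deck with the four screw heads standing up through its round holes, the catch pressed down under it (z of rack_base in the frame of deck_top between -0.002 and 0.0025 m and x of rack_base in the frame of deck_top between -0.022 and -0.008 m and y of rack_base in the frame of deck_top between -0.004 and 0.004 m), for 0.05 s.
2. The rack is slid home under the heads and the catch has sprung up behind it (x of rack_base in the frame of deck_top above -0.003 m and z of rack_base in the frame of deck_top below 0.003 m and value of joint catch below 0.0012 m), for 0.1 s.
At the end, for the whole second after the job is handed in: The rack is locked on the shaker, let go and at rest: its plate flat on the deck (within 2 mm and 0.03 rad), within 3 mm of the fully-home place along and across the deck, and the spring catch up behind it (pressed down less than 1.2 mm) (x of rack_base in the frame of deck_top between -0.003 and 0.003 m and y of rack_base in the frame of deck_top between -0.003 and 0.003 m and z of rack_base in the frame of deck_top between -0.002 and 0.002 m and angle between rack_base's own z axis and vertical below 0.03 rad and value of joint catch below 0.0012 m and linear speed of rack below 0.01 m/s); the robot touches nothing.
It fails at once if The rack and the shaker bear on each other with more than 50 N (contact force between rack and shaker above 50 N).
It fails at once if A bystander on the bench is shifted more than 20 mm (distance of any of sample_rack, specimen_jar, lying_tube, loose_cap, marker, forceps, tip_box from where it was at the start of the episode above 0.02 m).
It also fails if it takes over 72 s, if anything falls off the work surface, if the arm or the gripper's body presses on something with over 40 N, if the wrist force passes 120 N, or if a joint passes its speed limit or range.

## Working session

There is one attempt and no reset: what is moved stays moved. The work goes in short steps, Python scripts to look and compute and a shell command to move; the robot and the scene stay as the last step left them, time stands still between calls to the robot, and variables do not carry over. Pictures are saved under pics/ and viewed, at most 10 in all, crops included, and the job is handed in when it is done.

```bash
mkdir -p pics; cat > h.py <<'E'
import numpy as np, cv2
from bench import r
def grab(n,f):
    p=r.camera_params(n); im,d=r.grab_frame(n)
    cv2.imwrite(f'pics/{f}.png',im); np.savez(f'pics/{f}.npz',im=im,d=d,K=p['mtx'],k1=p['k1'],T=p['pose'])
def load(f): return np.load(f'pics/{f}.npz')
def ray(z,u,v):
    K=z['K'];k=float(z['k1'])
    return cv2.undistortPoints(np.array([[[u,v]]],float),K,np.array([k,0,0,0,0.]))[0,0]
def px(f,u,v,Z=None):
    """world point at pixel, by depth or by known height Z"""
    z=load(f); x,y=ray(z,u,v); T=z['T']; d=np.array([x,y,1.])
    R,t=T[:3,:3],T[:3,3]; w=R@d
    if Z is None:
        p=z['d'][int(v)-1:int(v)+2,int(u)-1:int(u)+2]; s=np.median(p[p>0]) if (p>0).any() else np.nan
    else: s=(Z-t[2])/w[2]
    return t+s*w
def cloud(f):
    z=load(f);d=z['d'];h,w=d.shape
    uv=np.stack(np.meshgrid(np.arange(w),np.arange(h)),-1).reshape(-1,1,2).astype(float)
    n=cv2.undistortPoints(uv,z['K'],np.array([float(z['k1']),0,0,0,0.]))[:,0]
    P=np.c_[n,np.ones(len(n))]*d.reshape(-1,1)
    P=P@z['T'][:3,:3].T+z['T'][:3,3]; P[d.ravel()<=0]=np.nan
    return P.reshape(h,w,3)
E
python3 - <<'E'
from h import *
import json
np.set_printoptions(precision=3,suppress=True)
for n in('scene','side','wrist'): grab(n,n+'0'); z=load(n+'0'); print(n,z['K'].ravel(),z['k1'],z['T'][:3].ravel())
a=[load(n+'0')['im'] for n in('scene','side')]
cv2.imwrite('pics/a.png',cv2.resize(a[0],(800,600))); cv2.imwrite('pics/b.png',cv2.resize(a[1],(800,600)))
o=r.get_obs(); print(o)
E
```

```text
scene [393.248   0.    278.393   0.    393.248 209.444   0.      0.      1.   ] -0.06660451833537843 [  -0.181    0.724   -0.666 1336.657    0.983    0.141   -0.114  131.589
    0.012   -0.675   -0.737  973.04 ]
side [397.847   0.    279.412   0.    397.847 211.098   0.      0.      1.   ] -0.10828224336657034 [  -0.957   -0.221    0.186  307.151   -0.288    0.704   -0.649  840.851
    0.013   -0.675   -0.737 1062.486]
wrist [346.289   0.    280.996   0.    346.289 210.966   0.      0.      1.   ] -0.08628742547418533 [  1.      0.     -0.002 650.786  -0.     -0.973  -0.232  67.455  -0.002
   0.232  -0.973 383.748]
{'t': 0.15, 'qpos': array([-0.066,  0.629,  0.038,  1.518, -0.027,  0.996, -0.02 ]), 'joint_velocities': array([-0.001, -0.003, -0.002, -0.003,  0.001, -0.002,  0.   ]), 'effort': array([  0.002, -55.009,   1.145, -18.682,  -0.052,   0.021,   0.   ]), 'position': array([649.531,   0.01 , 204.806]), 'eef_rot': array([-2.221, -2.221,  0.002]), 'force': array([-0.172, -0.35 , -0.857]), 'torque': array([-0.008,  0.001,  0.032]), 'finger_force': 0.0, 'opening': 93.88134387416042}
```

View pics/a.png

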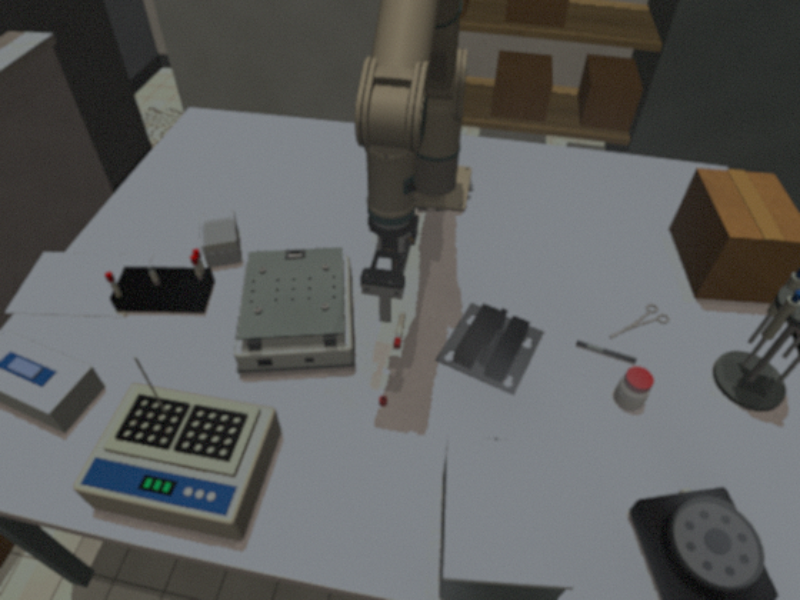

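View pics/b.png

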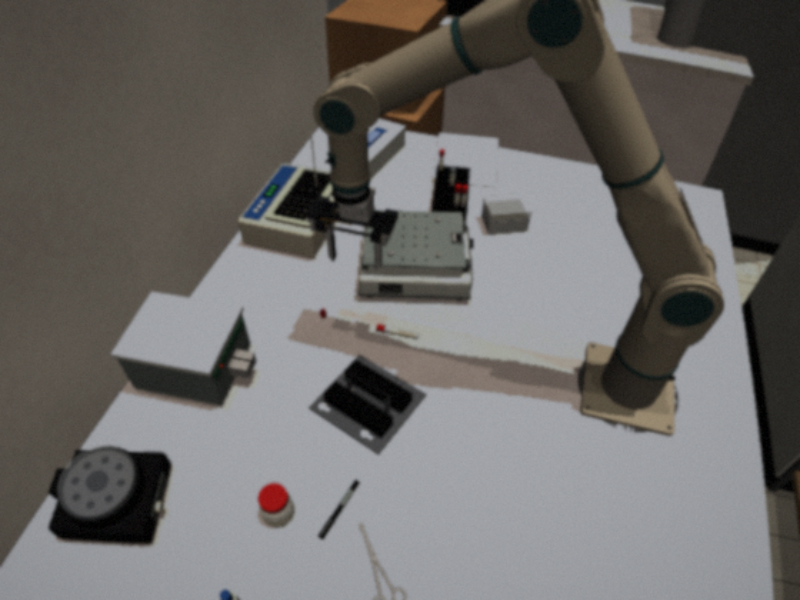

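```bash
cat > m.py <<'E'
from h import *
np.set_printoptions(precision=1,suppress=True)
def rect(f,lo,hi,box):
    C=cloud(f); P=C.reshape(-1,3); P=P[~np.isnan(P[:,0])]
    x0,x1,y0,y1=box
    m=(P[:,2]>lo)&(P[:,2]<hi)&(P[:,0]>x0)&(P[:,0]<x1)&(P[:,1]>y0)&(P[:,1]<y1)
    Q=P[m]; return Q, cv2.minAreaRect(Q[:,:2].astype(np.float32))
E
python3 - <<'E'
from m import *
s=.7
print('rack corners scene',[px('scene0',u*s,v*s,3) for u,v in((470,303),(543,335),(508,390),(437,355))])
print('rack corners side',[px('side0',u*s,v*s,3) for u,v in((364,356),(426,395),(378,451),(310,407))])
print('deck scene',[px('scene0',u*s,v*s,115) for u,v in((250,250),(345,248),(349,335),(238,338))])
print('deck side',[px('side0',u*s,v*s,115) for u,v in((394,212),(466,213),(470,270),(361,268))])
for f in('scene0','side0'):
    Q,b=rect(f,105,130,(400,900,-500,-50)); print(f,'deck',len(Q),np.median(Q,0),b)
    Q,b=rect(f,25,80,(400,800,70,350)); print(f,'rack',len(Q),np.median(Q,0),b)
# enlarged crops
c=load('side0')['im'][230:330,205:310]; d=load('scene0')['im'][160:270,155:260]
cv2.imwrite('pics/c.png',np.hstack([cv2.resize(c,(400,400),interpolation=2),cv2.resize(d,(400,400),interpolation=2)]))
E
```

```text
rack corners scene [array([440.5, 150. ,   3. ]), array([505.5, 319.9,   3. ]), array([666.3, 250.1,   3. ]), array([604.8,  94.5,   3. ])]
rack corners side [array([602.7,  96.4,   3. ]), array([437.1, 157.3,   3. ]), array([495.8, 318.2,   3. ]), array([669.2, 262.3,   3. ])]
deck scene [array([ 477.7, -354.6,  115. ]), array([ 430.5, -145.8,  115. ]), array([673.6, -77. , 115. ]), array([ 722.4, -287.9,  115. ])]
deck side [array([ 651.9, -298. ,  115. ]), array([ 468.6, -352.6,  115. ]), array([ 413.8, -142.7,  115. ]), array([664.4, -70.6, 115. ])]
scene0 deck 4888 [ 603.7 -231.5  114.9] ((678.1219482421875, -274.7815856933594), (455.3558654785156, 366.83245849609375), 9.056344985961914)
scene0 rack 1185 [563.6 205.2  34.2] ((554.81982421875, 207.16018676757812), (113.28543090820312, 161.0600128173828), 71.5026626586914)
side0 deck 2352 [ 554.7 -212.7  112.6] ((676.3554077148438, -270.1998291015625), (459.1095275878906, 367.71307373046875), 9.74779224395752)
side0 rack 1168 [551.1 216.7  34.1] ((556.1071166992188, 208.0767822265625), (115.9439697265625, 158.6649627685547), 72.16205596923828)
```

View pics/c.png

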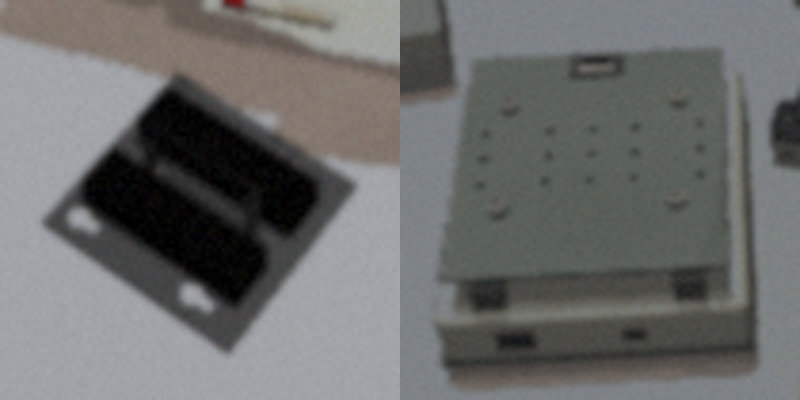

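```bash
python3 -m inch '[{"dx":42,"dy":-19},{"dx":42,"dy":-19},{"dx":42,"dy":-19},{"dx":42,"dy":-19},{"dx":39,"dy":-19}]' | tail -1; python3 -m inch '[{"twist":-10.2},{"twist":-10.2},{"twist":-10.2},{"twist":-10.2},{"twist":-10.2}]' |tail -1;  python3 -m inch '[{"twist":-10.2},{"twist":-10.3},{},{}]'; python3 - <<'E'
from h import *
grab('wrist','w1'); print(r.get_obs()['position'],r.get_obs()['eef_rot'],r.get_obs()['qpos'])
cv2.imwrite('pics/w1b.png',cv2.resize(load('w1')['im'],(800,600),interpolation=2))
E
```

```text
[6.49607864e+02 7.53179861e-02 2.04943876e+02] [-2.22080740e+00 -2.22090084e+00  1.19702807e-03] [-0.06581124  0.62895112  0.03840929  1.51794795 -0.02701715  0.99633518
 -0.0199958 ]invalid input
invalid input
invalid input
```

View pics/w1b.png

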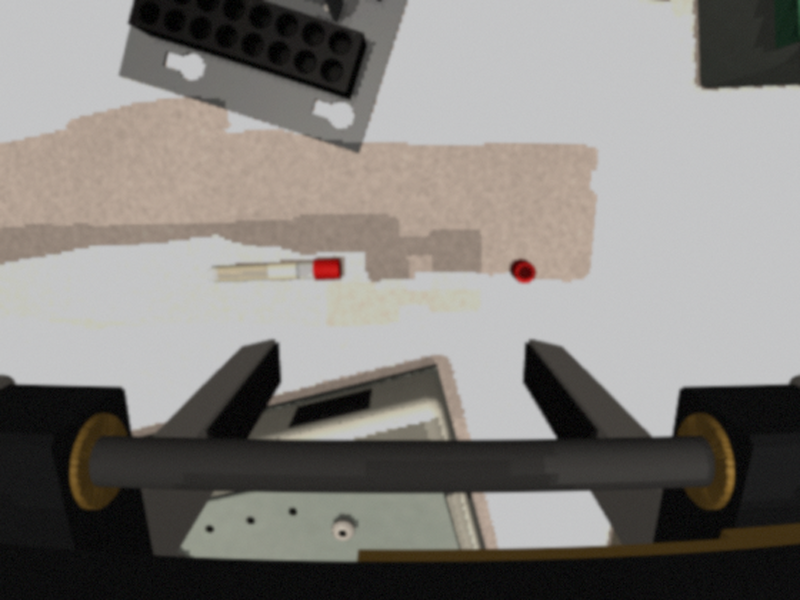

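```bash
python3 -m inch '[{"dx":42,"dy":-19,"dz":0,"twist":0,"grip":-1},{"dx":42,"dy":-19,"dz":0,"twist":0,"grip":-1},{"dx":42,"dy":-19,"dz":0,"twist":0,"grip":-1},{"dx":42,"dy":-19,"dz":0,"twist":0,"grip":-1},{"dx":39,"dy":-19,"dz":0,"twist":0,"grip":-1}]' | tail -1; python3 -m inch '[{"dx":0,"dy":0,"dz":0,"twist":-10.2,"grip":-1},{"dx":0,"dy":0,"dz":0,"twist":-10.2,"grip":-1},{"dx":0,"dy":0,"dz":0,"twist":-10.2,"grip":-1},{"dx":0,"dy":0,"dz":0,"twist":-10.2,"grip":-1},{"dx":0,"dy":0,"dz":0,"twist":-10.2,"grip":-1}]' |tail -1;  python3 -m inch '[{"dx":0,"dy":0,"dz":0,"twist":-10.2,"grip":-1},{"dx":0,"dy":0,"dz":0,"twist":-10.3,"grip":-1},{"dx":0,"dy":0,"dz":0,"twist":0,"grip":-1},{"dx":0,"dy":0,"dz":0,"twist":0,"grip":-1}]'; python3 - <<'E'
from h import *
grab('wrist','w2'); print(r.get_obs()['position'],r.get_obs()['eef_rot'],r.get_obs()['qpos'])
cv2.imwrite('pics/w2b.png',cv2.resize(load('w2')['im'],(800,600),interpolation=2))
E
```

```text
finger_force: 0.0
finger_force: 0.0
t: 1.95
position: [555.0, 206.9, 205.4]
eef_rot: [-0.51, -3.1, 0.0]
force: [0.5, -0.1, 0.3]
opening: 93.7
finger_force: 0.0
[554.98466486 206.94942816 205.43924106] [-5.08806974e-01 -3.10008499e+00  2.61036936e-04] [-0.20898997  0.55816428 -0.30648466  1.6785099   0.1999421   0.93588957
  0.65457024]
```

View pics/w2b.png

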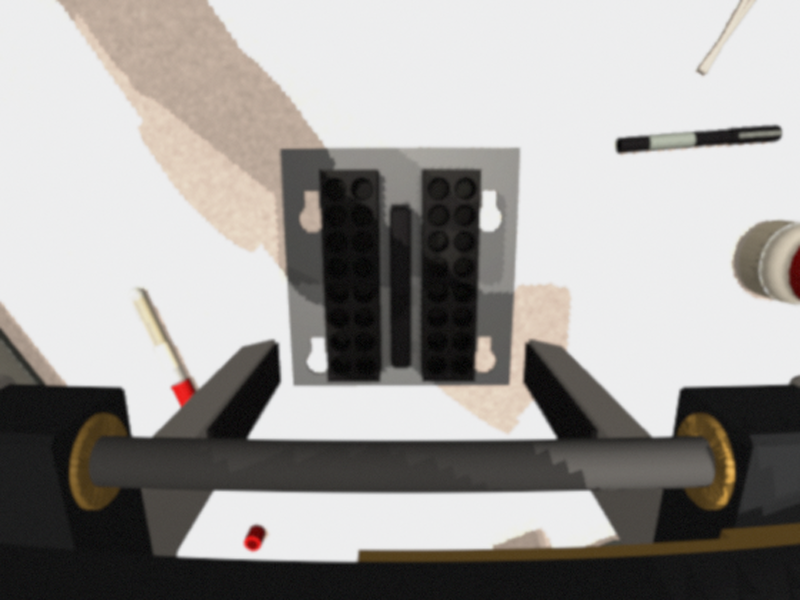

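```bash
python3 - <<'E'
from h import *
np.set_printoptions(precision=1,suppress=True)
s=.7
c=[px('w2',u*s,v*s,3) for u,v in((280.5,148.5),(520,148.5),(510,385),(293.5,385))]
print(c,np.mean(c,0)); ax=(c[2]+c[3]-c[0]-c[1])/2; print('yaw',np.degrees(np.arctan2(ax[1],ax[0])), [np.linalg.norm(c[i]-c[i-1]) for i in range(4)])
b=[px('w2',400.5*s,v*s,73) for v in(205.5,367)]; print(b,np.mean(b,0)); a=b[1]-b[0];print(np.degrees(np.arctan2(a[1],a[0])))
h=[px('w2',u*s,v*s,3) for u,v in((318,363),(484,361),(311,221),(489,219))]
print('holes',h)
E
```

```text
[array([438.2, 151.6,   3. ]), array([495.7, 321.3,   3. ]), array([675.1, 262.2,   3. ]), array([617.5,  91.7,   3. ])] [556.6 206.7   3. ]
yaw -18.361080393459194 [np.float64(189.02253531321935), np.float64(179.12781187282906), np.float64(188.90606286004635), np.float64(179.99435769661233)]
[array([504.7, 224.1,  73. ]), array([605.4, 189.9,  73. ])] [555.1 207.   73. ]
-18.737034987461758
holes [array([605.8, 118.2,   3. ]), array([647.7, 247.6,   3. ]), array([496.3, 154.2,   3. ]), array([538.6, 284. ,   3. ])]
```

```bash
python3 -m inch '[{"dx":0,"dy":0,"dz":45,"twist":0,"grip":-1},{"dx":0,"dy":0,"dz":45,"twist":0,"grip":-1},{"dx":0,"dy":0,"dz":40,"twist":0,"grip":-1},{"dx":0,"dy":0,"dz":29,"twist":0,"grip":-1},{"dx":0,"dy":0,"dz":0,"twist":0,"grip":-1}]'; python3 -m inch '[{"dx":0,"dy":0,"dz":0,"twist":0,"grip":1},{"dx":0,"dy":0,"dz":0,"twist":0,"grip":1},{"dx":0,"dy":0,"dz":0,"twist":0,"grip":1},{"dx":0,"dy":0,"dz":0,"twist":0,"grip":1},{"dx":0,"dy":0,"dz":0,"twist":0,"grip":1}]';python3 -m inch '[{"dx":0,"dy":0,"dz":0,"twist":0,"grip":1},{"dx":0,"dy":0,"dz":0,"twist":0,"grip":1},{"dx":0,"dy":0,"dz":0,"twist":0,"grip":1}]'
```

```text
t: 2.62
position: [553.3, 206.4, 44.6]
eef_rot: [-0.506, -3.097, 0.004]
force: [-0.3, -0.4, 0.5]
opening: 93.8
finger_force: 0.0
t: 3.25
position: [555.2, 207.1, 46.7]
eef_rot: [0.505, 3.1, 0.0]
force: [-0.7, -0.2, 0.5]
opening: 47.4
finger_force: 0.0
t: 3.62
position: [555.0, 207.0, 46.4]
eef_rot: [-0.505, -3.101, 0.0]
force: [0.6, 0.9, 0.5]
opening: 17.6
finger_force: 0.0
```

```bash
python3 -m inch '[{"dx":0,"dy":0,"dz":0,"twist":0,"grip":1},{"dx":0,"dy":0,"dz":0,"twist":0,"grip":1},{"dx":0,"dy":0,"dz":0,"twist":0,"grip":1},{"dx":0,"dy":0,"dz":0,"twist":0,"grip":1}]' | tr '\n' ' ';python3 -m inch '[{"dx":0,"dy":0,"dz":-20,"twist":0,"grip":1},{"dx":0,"dy":0,"dz":-40,"twist":0,"grip":1},{"dx":0,"dy":0,"dz":-45,"twist":0,"grip":1},{"dx":0,"dy":0,"dz":-45,"twist":0,"grip":1},{"dx":0,"dy":0,"dz":-20,"twist":0,"grip":1}]'| tr '\n' ' ';python3 -m inch '[{"dx":0,"dy":0,"dz":-5,"twist":0,"grip":1},{"dx":0,"dy":0,"dz":0,"twist":0,"grip":1},{"dx":0,"dy":0,"dz":0,"twist":0,"grip":1}]'
python3 - <<'E'
from h import *
grab('wrist','w3'); print(r.get_obs()['position'])
from scipy.spatial.transform import Rotation as R
print(R.from_rotvec(r.get_obs()['eef_rot']).as_matrix())
# better screw estimate from scene crop
for u,v in((510,108),(678,100),(498,208),(675,200)):
    print(px('scene0',155+(u-400)*105/400,160+v*110/400,124))
print(px('scene0',155+(597-400)*105/400,160+66*110/400,119.5))
cv2.imwrite('pics/w3b.png',load('w3')['im'])
E
```

```text
t: 4.12 position: [554.8, 206.4, 46.4] eef_rot: [-0.505, -3.1, 0.002] force: [-0.3, -2.7, 1.3] opening: 14.0 finger_force: 30.0 t: 4.75 position: [555.8, 208.3, 218.5] eef_rot: [0.504, 3.098, 0.005] force: [-0.4, 0.1, -6.1] opening: 13.8 finger_force: 30.0 t: 5.12
position: [554.1, 206.7, 219.8]
eef_rot: [-0.504, -3.098, 0.002]
force: [-1.1, -0.3, -5.3]
opening: 13.8
finger_force: 30.0
[554.19596758 206.74454404 219.95282594]
[[-9.48356508e-01  3.17196079e-01 -2.56557194e-03]
 [ 3.17199025e-01  9.48358632e-01 -8.26410219e-04]
 [ 2.17094821e-03 -1.59752843e-03 -9.99996367e-01]]
[ 544.76199546 -298.88694735  124.        ]
[ 509.63988936 -168.37572974  124.        ]
[ 653.58583581 -269.55606125  124.        ]
[ 619.81377936 -140.44568401  124.        ]
[ 477.10830885 -247.56553342  119.5       ]
```

View pics/w3b.png

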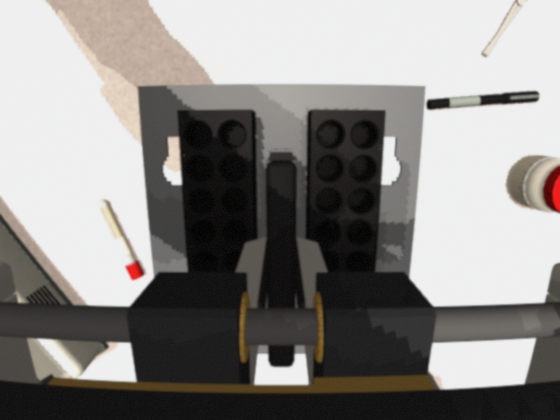

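```bash
python3 - <<'E'
from h import *
np.set_printoptions(precision=1,suppress=True)
print(px('w1',343*.7,527*.7,124))
grab('scene','s4'); grab('side','t4')
def proj(f,P):
    z=load(f);T=z['T'];p=(np.array(P)-T[:3,3])@T[:3,:3]
    return cv2.projectPoints(p.reshape(1,1,3),np.zeros(3),np.zeros(3),z['K'],np.array([float(z['k1']),0,0,0,0]))[0][0,0]
o=[]
for f in('s4','t4'):
    c=proj(f,(578,-218,118)).round().astype(int); a=c-[48,52]; print(f,a)
    o.append(cv2.resize(load(f)['im'][a[1]:a[1]+104,a[0]:a[0]+96],None,fx=4.1,fy=4.1,interpolation=2)) if 0 else o.append(cv2.resize(load(f)['im'][a[1]:a[1]+104,a[0]:a[0]+96],(384,416),interpolation=2))
cv2.imwrite('pics/c4.png',np.hstack(o))
E
```

```text
[ 614.  -138.3  124. ]
s4 [158 150]
t4 [241 113]
```

View pics/c4.png

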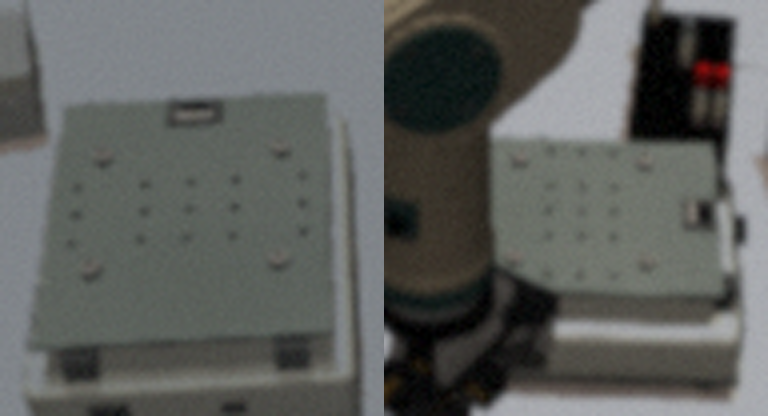

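```bash
python3 - <<'E'
from h import *
np.set_printoptions(precision=1,suppress=True)
def f(n,a,L):
    S=np.array([px(n,a[0]+(x+.5)/4-.5,a[1]+(y+.5)/4-.5,123) for x,y in L])
    # fit rigid to model
    M=np.array([[-58,-68],[-58,68],[58,-68],[58,68]],float)
    d=S[:,:2]; m=d.mean(0); A,B=M-M.mean(0),d-m
    U,_,V=np.linalg.svd(A.T@B); R=V.T@U.T
    print(n,S[:,:2].ravel(),'centre',m,'yaw',np.degrees(np.arctan2(R[1,0],R[0,0])),'res',(B-A@R.T).ravel())
f('s4',(158,150),[(104,160),(281,150),(92,271),(280,263)])
f('t4',(241,113),[(260,164),(263,265),(135,162),(131,262)])
z=load('w3');from scipy.spatial.transform import Rotation as Ro
a,b=[px('w3',u,87,176.6) for u in(139.5,424.5)]; print(a,b,np.linalg.norm(a-b))
R=np.array([[-.9484,.3172,0],[.3172,.9484,0],[0,0,-1]])
print('corners in tool frame',R.T@(a-[554.2,206.7,219.9]),R.T@(b-[554.2,206.7,219.9]))
E
```

```text
s4 [ 543.7 -300.3  507.1 -169.5  653.5 -270.1  620.1 -139.1] centre [ 581.1 -219.7] yaw 15.053011715764493 res [ 0.9  0.2 -0.3 -0.3 -1.3  0.3  0.7 -0.1]
t4 [ 534.6 -292.6  498.4 -159.9  645.8 -260.1  608.7 -129. ] centre [ 571.9 -210.4] yaw 15.719342921799822 res [ 0.1 -1.   0.8  0.7 -0.3  0.  -0.6  0.3]
[438.3 153.  176.6] [494.9 321.8 176.6] 177.93014056279577
corners in tool frame [ 92.9 -87.6  43.3] [92.7 90.3 43.3]
```

```bash
python3 -m inch '[{"dx":-7,"dy":-20,"dz":0,"twist":0,"grip":1},{"dx":-12,"dy":-35,"dz":0,"twist":0,"grip":1},{"dx":-14,"dy":-40,"dz":0,"twist":0,"grip":1},{"dx":-14,"dy":-40,"dz":0,"twist":0,"grip":1},{"dx":-14,"dy":-40,"dz":0,"twist":0,"grip":1}]'| tr '\n' ' ';python3 -m inch '[{"dx":-14,"dy":-40,"dz":0,"twist":0,"grip":1},{"dx":-14,"dy":-40,"dz":0,"twist":0,"grip":1},{"dx":-14,"dy":-40,"dz":0,"twist":0,"grip":1},{"dx":-14,"dy":-40,"dz":0,"twist":0,"grip":1},{"dx":-12,"dy":-35,"dz":0,"twist":0,"grip":1}]'| tr '\n' ' ';python3 -m inch '[{"dx":-7,"dy":-20,"dz":0,"twist":0,"grip":1},{"dx":-4,"dy":-15,"dz":0,"twist":0,"grip":1},{"dx":0,"dy":0,"dz":0,"twist":-6,"grip":1},{"dx":0,"dy":0,"dz":0,"twist":-8,"grip":1},{"dx":0,"dy":0,"dz":0,"twist":-8,"grip":1}]'| tr '\n' ' ';python3 -m inch '[{"dx":0,"dy":0,"dz":0,"twist":-8,"grip":1},{"dx":0,"dy":0,"dz":0,"twist":-3.8,"grip":1},{"dx":0,"dy":0,"dz":0,"twist":0,"grip":1},{"dx":0,"dy":0,"dz":0,"twist":0,"grip":1},{"dx":0,"dy":0,"dz":0,"twist":0,"grip":1}]'
python3 - <<'E'
from h import *
grab('wrist','w5'); print(r.get_obs()['position'],r.get_obs()['qpos'])
from scipy.spatial.transform import Rotation as R
M=R.from_rotvec(r.get_obs()['eef_rot']).as_matrix(); print(M.round(4), np.degrees(np.arctan2(-M[1,0],-M[0,0])))
im=load('w5')['im']; cv2.imwrite('pics/w5b.png',np.hstack([cv2.resize(im[0:280,100:230],(390,600) if 0 else (278,600),interpolation=2),cv2.resize(im[0:280,340:470],(278,600),interpolation=2)]))
E
```

```text
t: 5.9 position: [556.8, 18.3, 221.5] eef_rot: [-0.507, -3.1, 0.002] force: [0.3, -0.1, -5.4] opening: 13.8 finger_force: 30.0 t: 6.52 position: [558.5, -188.7, 221.3] eef_rot: [-0.509, -3.099, 0.002] force: [0.4, -1.1, -5.2] opening: 13.3 finger_force: 30.0 t: 7.15 position: [559.3, -220.2, 221.5] eef_rot: [0.106, -3.14, -0.001] force: [-1.2, -0.5, -5.0] opening: 13.6 finger_force: 30.0 t: 7.78
position: [559.3, -221.2, 221.5]
eef_rot: [-0.418, 3.114, 0.0]
force: [0.6, 1.0, -5.1]
opening: 13.9
finger_force: 30.0
[ 559.31446305 -221.27080414  221.49995508] [ 0.61032265  0.57184044 -0.44915038  1.63108227  0.28232919  1.00356934
  1.90832663]
[[-0.9646 -0.2637  0.    ]
 [-0.2637  0.9646  0.    ]
 [-0.      0.     -1.    ]] 15.292540325185625
```

View pics/w5b.png

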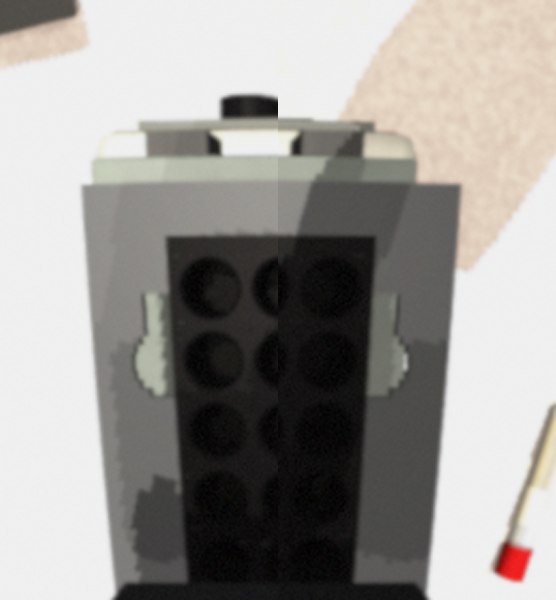

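```bash
python3 - <<'E'
from h import *
np.set_printoptions(precision=1,suppress=True)
s=2.1385; 
a=px('w5',100+92.5/s,157.5/600*280,115); b=px('w5',340+(416-278)/s,157.5/600*280,115)
print(a,b,np.linalg.norm(a-b))
y=(b-a); yaw=np.degrees(np.arctan2(-y[0],y[1])); x=np.array([y[1],-y[0]])/np.hypot(*y[:2])
print('yaw',yaw,'centre',(a+b)[:2]/2+125*x)
z=221.5-46.4+3
c=px('w5',100+82.5/s,184.5/600*280,z); d=px('w5',340+(460-278)/s,184.5/600*280,z); y=d-c
x=np.array([y[1],-y[0]])/np.hypot(*y[:2]);print('rack',c,d,np.linalg.norm(c-d),'centre',(c+d)[:2]/2+95*x,np.degrees(np.arctan2(-y[0],y[1])))
# edge search: strong gradient rows per column for the top edge of the deck
g=cv2.cvtColor(load('w5')['im'],cv2.COLOR_BGR2GRAY).astype(int)
for u in(155,170,190,250,300,360,380,395): print(u,g[50:92,u])
print(cloud('w5')[60:92:2,190].round(0))
E
```

```text
[ 481.8 -355.7  115. ] [ 427.5 -155.3  115. ] 207.63522163470267
yaw 15.16665670884401 centre [ 575.3 -222.8]
rack [ 493.1 -331.1  178.1] [ 446.  -158.6  178.1] 178.82954676592786 centre [ 561.2 -219.8] 15.26436242927858
155 [239 240 239 239 240 240 239 239 239 238 231 219 226 236 238 239 239 239
 240 240 239 238 233 216 200 197 198 201 201 201 202 203 201 201 195 178
 158 149 146 146 144 142]
170 [240 240 239 240 238 230 204 178 169 164 154 139 129 126 127 126 126 125
 128 128 128 130 139 163 185 197 200 200 198 200 199 198 197 195 182 161
 147 142 143 142 141 143]
190 [240 240 240 239 236 223 197 174 166 157 136 120 113 112 114 113 113 112
 112 113 112 115 130 157 177 186 187 186 185 186 186 186 185 181 170 155
 146 147 146 146 147 147]
250 [239 239 239 236 225 203 180 171 165 169 203 229 237 238 239 239 239 239
 239 240 236 223 197 180 173 154 133 125 121 123 122 122 124 133 147 153
 156 156 156 154 153 155]
300 [239 239 238 229 198 162 157 160 158 165 199 227 236 238 238 238 238 239
 239 239 235 224 198 175 166 152 133 120 116 115 118 121 124 132 141 147
 147 146 147 147 145 146]
[... 165 characters left out ...]
82  82  83]
380 [213 211 210 210 211 206 177 135 114 110 105 107 119 135 145 152 152 156
 163 170 173 173 169 148 122 112 113 115 117 119 124 125 127 125 112  93
  83  80  80  80  80  80]
395 [215 214 212 210 210 210 210 210 209 210 207 193 177 176 181 186 192 196
 202 204 208 211 207 188 152 131 130 131 130 131 129 132 132 129 118 100
  85  80  80  79  79  80]
[[ 461. -324.  104.]
 [ 463. -324.  104.]
 [ 464. -324.  103.]
 [ 466. -323.  105.]
 [ 468. -323.  104.]
 [ 469. -323.  104.]
 [ 471. -320.  114.]
 [ 473. -319.  116.]
 [ 474. -319.  114.]
 [ 476. -318.  114.]
 [ 478. -318.  115.]
 [ 479. -317.  115.]
 [ 481. -317.  114.]
 [ 485. -300.  177.]
 [ 486. -299.  178.]
 [ 488. -299.  178.]]
```

```bash
python3 -m inch '[{"dx":3,"dy":-5.5,"dz":0,"twist":0,"grip":1},{"dx":0,"dy":0,"dz":20,"twist":0,"grip":1},{"dx":0,"dy":0,"dz":20,"twist":0,"grip":1},{"dx":0,"dy":0,"dz":0,"twist":0,"grip":1},{"dx":0,"dy":0,"dz":0,"twist":0,"grip":1}]'
python3 - <<'E'
from h import *
grab('wrist','w6'); print(r.get_obs()['position'])
im=load('w6')['im']; cv2.imwrite('pics/w6b.png',np.hstack([cv2.resize(im[60:240,110:230],(400,600),interpolation=2),cv2.resize(im[60:240,330:450],(400,600),interpolation=2)]))
E
```

```text
t: 8.45
position: [558.4, -227.9, 182.2]
eef_rot: [-0.418, 3.113, -0.001]
force: [-0.7, -0.8, -4.8]
opening: 13.7
finger_force: 30.0
[ 558.59428112 -227.84873512  182.43418746]
```

View pics/w6b.png

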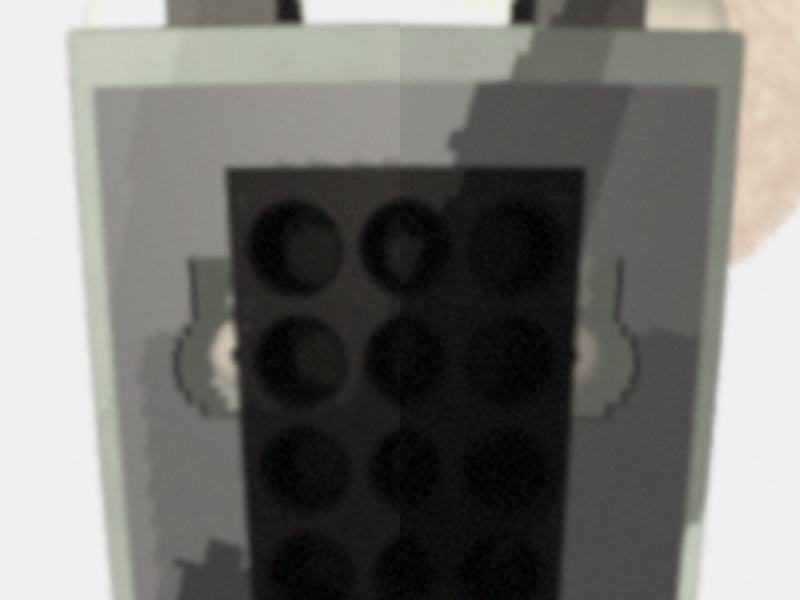

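```bash
python3 - <<'E'
from h import *
np.set_printoptions(precision=1,suppress=True)
def q(x,y,Z):
    u=(110+(x+.5)*.3-.5) if x<400 else (330+(x-400+.5)*.3-.5)
    return px('w6',u,60+(y+.5)*.3-.5,Z)
ex=np.array([.9648,.263,0]); ey=np.array([-.263,.9648,0]); T=np.array([558.5,-227.9,0])
f=lambda n,x,y,Z:print(n,[float(round((q(x,y,Z)-T)@e,1)) for e in(ex,ey)])
zt=182.3-46.4+3
f('plate cornL',94,88,zt);f('plate cornR',719,86,zt);f('holeL edge',174,362,zt);f('holeR edge',636,362,zt)
f('hole bottom L',215,416,zt);f('hole bottom R',600,416,zt);f('slot end L',210,258,zt)
f('headL',212,353,122);f('headR',600,353,122);f('head top',232,318,122.5);f('head bottom',232,388,122.5)
f('deckL',68,32,115);f('deckR',743,36,115);f('deckmid',400,25,115)
E
```

```text
plate cornL [-92.9, -89.0]
plate cornR [-93.2, 90.2]
holeL edge [-41.2, -77.0]
holeR edge [-41.3, 77.7]
hole bottom L [-30.6, -69.6]
hole bottom R [-30.6, 71.3]
slot end L [-61.1, -68.6]
headL [-41.2, -74.7]
headR [-41.3, 75.8]
head top [-48.5, -69.8]
head bottom [-33.9, -70.7]
deckL [-107.1, -103.4]
deckR [-106.3, 104.3]
deckmid [-107.0, 33.1]
```

```bash
python3 -m inch '[{"dx":0,"dy":0,"dz":8,"twist":0,"grip":1},{"dx":0,"dy":0,"dz":5,"twist":0,"grip":1},{"dx":0,"dy":0,"dz":2,"twist":0,"grip":1},{"dx":0,"dy":0,"dz":0,"twist":0,"grip":1},{"dx":0,"dy":0,"dz":0,"twist":0,"grip":1}]'| tr '\n' ' ';python3 -m inch '[{"dx":0,"dy":0,"dz":1,"twist":0,"grip":1},{"dx":0,"dy":0,"dz":1,"twist":0,"grip":1},{"dx":0,"dy":0,"dz":0,"twist":0,"grip":1},{"dx":0,"dy":0,"dz":0,"twist":0,"grip":1}]'
```

```text
t: 9.12 position: [558.0, -227.6, 166.6] eef_rot: [-0.418, 3.113, -0.0] force: [0.1, -0.8, -5.9] opening: 13.6 finger_force: 30.0 t: 9.62
position: [558.2, -227.5, 164.8]
eef_rot: [-0.418, 3.113, -0.0]
force: [0.9, 0.1, -3.4]
opening: 13.7
finger_force: 30.0
```

Catch contact begins (base ≈3.5 mm above deck). Continue in small steps.

```bash
for i in 1; do python3 -m inch '[{"dx":0,"dy":0,"dz":1,"twist":0,"grip":1},{"dx":0,"dy":0,"dz":0,"twist":0,"grip":1},{"dx":0,"dy":0,"dz":0,"twist":0,"grip":1}]'| tr '\n' ' ';python3 -m inch '[{"dx":0,"dy":0,"dz":1,"twist":0,"grip":1},{"dx":0,"dy":0,"dz":0,"twist":0,"grip":1},{"dx":0,"dy":0,"dz":0,"twist":0,"grip":1}]'|tr '\n' ' '; python3 -m inch '[{"dx":0,"dy":0,"dz":0.7,"twist":0,"grip":1},{"dx":0,"dy":0,"dz":0,"twist":0,"grip":1},{"dx":0,"dy":0,"dz":0,"twist":0,"grip":1}]'; done; python3 -c "
from bench import r;o=r.get_obs();print(o['force'],o['torque'],o['position'])"
```

```text
t: 10.0 position: [558.1, -227.5, 163.6] eef_rot: [-0.418, 3.113, -0.0] force: [0.7, 0.7, -2.4] opening: 13.8 finger_force: 30.0 t: 10.38 position: [557.8, -227.6, 162.5] eef_rot: [0.418, -3.114, 0.0] force: [1.4, 0.4, -2.5] opening: 13.3 finger_force: 30.0 t: 10.75
position: [557.6, -227.6, 161.9]
eef_rot: [0.418, -3.113, 0.0]
force: [-0.4, 0.2, -0.8]
opening: 14.1
finger_force: 30.0
[-0.38555424  0.19496686 -0.79172467] [0.13385521 0.07456562 0.04037745] [ 557.62306009 -227.61438937  161.87749602]
```

```bash
for i in 1; do python3 -m inch '[{"dx":0,"dy":0,"dz":0.5,"twist":0,"grip":1},{"dx":0,"dy":0,"dz":0,"twist":0,"grip":1},{"dx":0,"dy":0,"dz":0,"twist":0,"grip":1}]'| tr '\n' ' ';python3 -m inch '[{"dx":0,"dy":0,"dz":0.5,"twist":0,"grip":1},{"dx":0,"dy":0,"dz":0,"twist":0,"grip":1},{"dx":0,"dy":0,"dz":0,"twist":0,"grip":1}]'|tr '\n' ' '; python3 -m inch '[{"dx":0,"dy":0,"dz":0.4,"twist":0,"grip":1},{"dx":0,"dy":0,"dz":0,"twist":0,"grip":1},{"dx":0,"dy":0,"dz":0,"twist":0,"grip":1}]'; done; python3 -c "
from bench import r;o=r.get_obs();print(o['force'],o['torque'],o['position'])"
```

```text
t: 11.12 position: [557.6, -227.6, 161.4] eef_rot: [0.418, -3.113, 0.0] force: [-0.9, 0.9, 1.6] opening: 13.7 finger_force: 30.0 t: 11.5 position: [558.4, -227.4, 161.4] eef_rot: [-0.418, 3.112, -0.0] force: [-2.4, 1.1, 4.4] opening: 13.8 finger_force: 30.0 t: 11.88
position: [558.7, -227.4, 161.4]
eef_rot: [-0.418, 3.112, -0.001]
force: [-1.2, 1.2, 7.0]
opening: 14.1
finger_force: 30.0
[-1.15782029  1.17523959  7.00839996] [3.13694847e-01 3.47752280e-01 2.84045583e-04] [ 558.70947113 -227.37667399  161.37295275]
```

```bash
cat > e.py <<'E'
from h import *
import sys
f=sys.argv[1]; grab('wrist',f); o=r.get_obs(); T=o['position'].copy(); T[2]=0
from scipy.spatial.transform import Rotation as R
M=R.from_rotvec(o['eef_rot']).as_matrix(); ex=-M[:,0]
print('pos',o['position'].round(1),'F',o['force'].round(1),'along x',round(float(o['force']@ex),1),'tq',o['torque'].round(2))
C=cloud(f)
# along image columns off the catch: gap between deck near edge and plate near edge, by known heights 115 / 118
g=cv2.GaussianBlur(load(f)['im'],(3,3),0).astype(int)
z=load(f)
for u in(175,195,365,385):
    col=g[:130,u].sum(1)/3; d=np.diff(col); k=np.argsort(-abs(d))[:12]
    loc=[i for i in range(1,128) if abs(d[i])>6 and abs(d[i])>=abs(d[i-1]) and abs(d[i])>=abs(d[i+1])]
    print(u,[(i,int(d[i]),round(float((px(f,u,i+.5,116)-T)@ex),1)) for i in loc])
E
python3 -m inch '[{"dx":-1,"dy":0,"dz":0,"twist":0,"grip":1},{"dx":-1,"dy":0,"dz":0,"twist":0,"grip":1},{"dx":-1,"dy":0,"dz":0,"twist":0,"grip":1},{"dx":-1,"dy":0,"dz":0,"twist":0,"grip":1},{"dx":-1,"dy":0,"dz":0,"twist":0,"grip":1}]'|tr '\n' ' ';python3 e.py w7
python3 -m inch '[{"dx":-1,"dy":0,"dz":0,"twist":0,"grip":1},{"dx":-1,"dy":0,"dz":0,"twist":0,"grip":1},{"dx":-1,"dy":0,"dz":0,"twist":0,"grip":1},{"dx":-1,"dy":0,"dz":0,"twist":0,"grip":1},{"dx":-1,"dy":0,"dz":0,"twist":0,"grip":1}]'|tr '\n' ' ';python3 e.py w8
```

```text
t: 12.5 position: [563.5, -226.0, 161.4] eef_rot: [-0.418, 3.112, -0.001] force: [-2.3, 1.3, 7.4] opening: 13.6 finger_force: 30.0 pos [ 563.7 -226.   161.4] F [-1.6  1.5  7.2] along x -1.1 tq [ 0.35  0.32 -0.03]
175 [(35, -27, -122.6), (61, 21, -107.2), (84, -10, -93.4)]
195 [(22, -56, -129.9), (33, 31, -123.4), (40, 31, -119.3), (54, -8, -111.1), (61, -8, -106.9), (83, -8, -93.8), (109, -28, -77.9), (119, -10, -71.8), (120, -10, -71.1)]
365 [(34, -28, -122.7), (40, 29, -119.2), (61, -23, -106.8), (70, -6, -101.4), (75, -12, -98.5), (83, -7, -93.7), (109, -17, -77.8)]
385 [(35, -37, -122.4), (46, 10, -115.9), (49, -11, -114.2), (62, 11, -106.5), (84, -7, -93.3), (109, -8, -78.0)]
t: 13.18 position: [568.3, -224.7, 161.4] eef_rot: [-0.418, 3.112, -0.001] force: [-2.1, 1.3, 7.1] opening: 13.7 finger_force: 30.0 pos [ 568.5 -224.7  161.4] F [-1.3  1.6  7.1] along x -0.8 tq [ 0.34  0.36 -0.03]
175 [(28, -33, -126.7), (54, -12, -111.4), (57, 19, -109.6), (61, 11, -107.2), (62, 11, -106.6), (83, -9, -94.0)]
195 [(15, -55, -134.0), (26, 32, -127.5), (33, 32, -123.4), (47, -8, -115.2), (56, -10, -109.9), (83, -8, -93.8), (109, -29, -77.9), (119, -9, -71.8)]
365 [(27, -28, -126.8), (34, 31, -122.7), (61, -24, -106.8), (68, -14, -102.6), (83, -7, -93.7), (109, -18, -77.9)]
385 [(28, -39, -126.6), (41, 9, -118.9), (57, 10, -109.4), (83, -7, -93.9), (109, -8, -78.0)]
```

```bash
sed -i 's/(175,195,365,385)/(195,365)/' e.py
python3 -m inch '[{"dx":-1,"dy":0,"dz":0,"twist":0,"grip":1},{"dx":-1,"dy":0,"dz":0,"twist":0,"grip":1},{"dx":-1,"dy":0,"dz":0,"twist":0,"grip":1},{"dx":-1,"dy":0,"dz":0,"twist":0,"grip":1},{"dx":-1,"dy":0,"dz":0,"twist":0,"grip":1}]'|tr '\n' ' ';python3 e.py w9
python3 -m inch '[{"dx":-1,"dy":0,"dz":0,"twist":0,"grip":1},{"dx":-1,"dy":0,"dz":0,"twist":0,"grip":1},{"dx":-1,"dy":0,"dz":0,"twist":0,"grip":1},{"dx":-1,"dy":0,"dz":0,"twist":0,"grip":1},{"dx":-1,"dy":0,"dz":0,"twist":0,"grip":1}]'|tr '\n' ' ';python3 e.py w10
```

```text
t: 13.85 position: [569.3, -224.4, 161.4] eef_rot: [0.416, -3.108, 0.001] force: [-11.2, 0.3, 14.9] opening: 13.8 finger_force: 30.0 pos [ 569.2 -224.5  161.4] F [-9.6  0.3 14.8] along x -9.3 tq [0.12 2.13 0.01]
195 [(16, -51, -134.7), (26, 32, -128.8), (33, 31, -124.7), (47, -8, -116.4), (56, -9, -111.0), (62, -8, -107.5), (84, -8, -94.2), (109, -29, -79.0), (120, -9, -72.2)]
365 [(27, -29, -128.1), (33, 32, -124.6), (62, -22, -107.4), (73, -14, -100.8), (84, -6, -94.2), (109, -18, -78.9)]
t: 14.52 position: [570.3, -224.4, 161.3] eef_rot: [0.413, -3.101, 0.002] force: [-15.8, -1.7, 20.0] opening: 13.6 finger_force: 30.0 pos [ 570.7 -224.4  161.3] F [-16.2  -1.   19.7] along x -16.1 tq [-0.02  3.55  0.02]
195 [(16, -50, -136.4), (26, 29, -130.5), (33, 35, -126.3), (47, -8, -118.0), (56, -11, -112.6), (85, -9, -95.2), (110, -28, -79.8), (120, -10, -73.6)]
365 [(27, -29, -129.8), (33, 33, -126.2), (61, -24, -109.6), (73, -12, -102.3), (76, -6, -100.5), (85, -7, -95.1), (109, -17, -80.4)]
```

```bash
python3 - <<'E'
from h import *
np.set_printoptions(precision=2,suppress=True)
for f in('w7','w8','w9','w10'):
    C=cloud(f); im=load(f)['im']
    def fit(r0,r1,cols):
        P=np.vstack([C[r0:r1,a:b].reshape(-1,3) for a,b in cols]); P=P[~np.isnan(P[:,0])]
        ex=np.array([.9648,.263]);s=P[:,:2]@ex; return np.polyfit(s-s.mean(),P[:,2],1),len(P)
    sl,n=fit(90,240,[(150,165)]); sr,_=fit(90,240,[(405,412)])
    top,_=fit(88,105,[(180,380)]); dk,_=fit(66,78,[(160,400)])
    print(f,'slope plate L,R',sl,sr,'near strip',top[1],'deck',dk[1],n)
a,b=load('w8')['im'],load('w10')['im']
o=[np.hstack([cv2.resize(i[110:200,150:180],(200,600),interpolation=2),cv2.resize(i[110:200,375:405],(200,600),interpolation=2)]) for i in(a,b)]
cv2.imwrite('pics/cmp.png',np.hstack(o))
E
```

```text
w7 slope plate L,R [ -0.   117.93] [ -0.   117.75] near strip 117.84738993446489 deck 115.07384422057396 2244
w8 slope plate L,R [ -0.   117.92] [ -0.   117.75] near strip 117.86930097447981 deck 115.05628340837568 2248
w9 slope plate L,R [  0.   117.91] [ -0.   117.76] near strip 117.86007300056612 deck 115.04035696311462 2240
w10 slope plate L,R [ -0.  117.9] [ -0.   117.77] near strip 117.84315160016914 deck 115.02865367841031 2242
```

View pics/cmp.png

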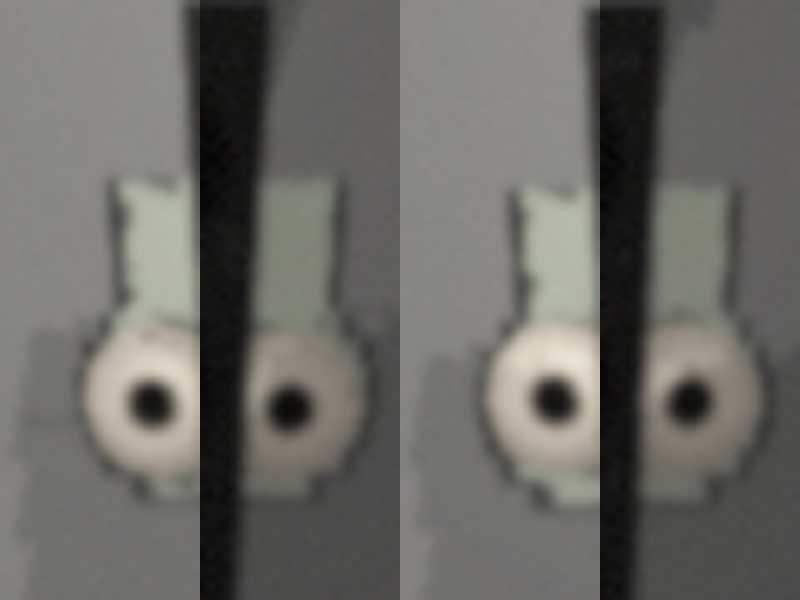

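```bash
sed -i 's/(195,365)/(365,)/' e.py
python3 -m inch '[{"dx":0,"dy":0,"dz":-0.6,"twist":0,"grip":1},{"dx":0,"dy":0,"dz":-0.5,"twist":0,"grip":1},{"dx":-0.5,"dy":0,"dz":0,"twist":0,"grip":1},{"dx":0,"dy":0,"dz":0,"twist":0,"grip":1}]'|tr '\n' ' ';python3 e.py w11
python3 -m inch '[{"dx":-0.5,"dy":0,"dz":0,"twist":0,"grip":1},{"dx":-0.5,"dy":0,"dz":0,"twist":0,"grip":1},{"dx":-0.5,"dy":0,"dz":0,"twist":0,"grip":1},{"dx":0,"dy":0,"dz":0,"twist":0,"grip":1}]'|tr '\n' ' ';python3 e.py w12
```

```text
t: 15.08 position: [573.4, -224.1, 161.5] eef_rot: [0.415, -3.106, 0.002] force: [-9.7, -2.2, 9.3] opening: 13.8 finger_force: 30.0 pos [ 573.4 -224.1  161.5] F [-11.6  -1.1   9.4] along x -11.6 tq [-0.22  2.15 -0.02]
365 [(22, -28, -131.5), (28, 29, -128.0), (56, -22, -111.4), (75, -7, -100.0), (84, -7, -94.6), (109, -18, -79.3)]
t: 15.62 position: [574.7, -223.9, 161.5] eef_rot: [0.414, -3.106, 0.002] force: [-10.3, -1.1, 9.7] opening: 13.9 finger_force: 30.0 pos [ 574.7 -223.8  161.6] F [-10.5  -1.9   9.5] along x -10.7 tq [-0.3   2.18  0.03]
365 [(20, -29, -132.8), (26, 30, -129.3), (54, -22, -112.7), (68, -6, -104.3), (71, -6, -102.5), (74, -7, -100.7), (84, -8, -94.6), (109, -18, -79.3)]
```

```bash

python3 -m inch '[{"dx":-0.7,"dy":0,"dz":0,"twist":0,"grip":1},{"dx":-0.7,"dy":0,"dz":0,"twist":0,"grip":1},{"dx":-0.7,"dy":0,"dz":0,"twist":0,"grip":1},{"dx":-0.7,"dy":0,"dz":0,"twist":0,"grip":1},{"dx":-0.7,"dy":0,"dz":0,"twist":0,"grip":1}]'|tr '\n' ' ';python3 e.py w13
python3 -m inch '[{"dx":-0.7,"dy":0,"dz":0,"twist":0,"grip":1},{"dx":-0.7,"dy":0,"dz":0,"twist":0,"grip":1},{"dx":-0.7,"dy":0,"dz":0,"twist":0,"grip":1},{"dx":-0.7,"dy":0,"dz":0,"twist":0,"grip":1},{"dx":0,"dy":0,"dz":0,"twist":0,"grip":1}]'|tr '\n' ' ';python3 e.py w14
```

```text
t: 16.3 position: [578.0, -223.2, 161.5] eef_rot: [0.414, -3.106, 0.003] force: [-10.5, -2.1, 10.3] opening: 13.6 finger_force: 30.0 pos [ 578.2 -223.2  161.6] F [-9.4 -2.1  9.9] along x -9.7 tq [-0.35  2.24  0.01]
365 [(15, -30, -135.9), (21, 33, -132.3), (48, -24, -116.4), (66, -9, -105.6), (67, -9, -105.0), (84, -7, -94.8), (109, -18, -79.5)]
t: 16.98 position: [581.0, -222.6, 161.6] eef_rot: [0.414, -3.106, 0.003] force: [-9.4, -2.0, 9.9] opening: 13.7 finger_force: 30.0 pos [ 581.  -222.6  161.6] F [-9.8 -2.1  8.8] along x -10.1 tq [-0.42  2.2   0.02]
365 [(11, -28, -138.0), (17, 32, -134.5), (43, -23, -119.1), (67, -15, -104.8), (84, -7, -94.6), (109, -18, -79.3)]
```

```bash

python3 -m inch '[{"dx":-0.7,"dy":0,"dz":0,"twist":0,"grip":1},{"dx":-0.7,"dy":0,"dz":0,"twist":0,"grip":1},{"dx":-0.7,"dy":0,"dz":0,"twist":0,"grip":1},{"dx":-0.7,"dy":0,"dz":0,"twist":0,"grip":1},{"dx":-0.4,"dy":0,"dz":0,"twist":0,"grip":1}]'|tr '\n' ' ';python3 e.py w15
python3 -m inch '[{"dx":-0.5,"dy":0,"dz":0,"twist":0,"grip":1},{"dx":-0.5,"dy":0,"dz":0,"twist":0,"grip":1},{"dx":0,"dy":0,"dz":0,"twist":0,"grip":1}]'|tr '\n' ' ';python3 e.py w16
python3 - <<'E'
from h import *
for f in('w15','w16'):
    C=cloud(f); print(f); 
    for v in range(30,92,3): print(v,C[v,270:290,2].mean().round(1),end='; ')
E
```

```text
t: 17.65 position: [584.9, -221.5, 161.4] eef_rot: [0.414, -3.108, 0.003] force: [-7.4, -2.7, 7.7] opening: 13.8 finger_force: 30.0 pos [ 584.9 -221.5  161.4] F [-8.4 -1.7  7.6] along x -8.6 tq [-0.4   1.69  0.03]
365 [(4, -28, -141.7), (8, -8, -139.4), (11, 41, -137.6), (36, -24, -122.9), (67, -16, -104.5), (84, -7, -94.3), (109, -18, -79.0)]
t: 18.08 position: [584.8, -221.5, 161.4] eef_rot: [0.414, -3.106, 0.003] force: [-10.2, -2.4, 7.5] opening: 13.6 finger_force: 30.0 pos [ 584.9 -221.5  161.4] F [-8.4 -2.   8.6] along x -8.7 tq [-0.39  2.04 -0.02]
365 [(5, -29, -141.6), (11, 36, -138.0), (36, -23, -123.3), (66, -15, -105.5), (84, -7, -94.6), (109, -18, -79.3)]
w15
30 78.0; 33 78.0; 36 114.3; 39 115.3; 42 115.5; 45 115.4; 48 nan; 51 117.1; 54 117.1; 57 117.1; 60 117.2; 63 117.1; 66 117.2; 69 nan; 72 119.3; 75 119.7; 78 119.2; 81 nan; 84 117.8; 87 118.2; 90 118.0; w16
30 77.8; 33 77.7; 36 114.0; 39 115.1; 42 115.6; 45 115.5; 48 115.4; 51 117.4; 54 117.1; 57 117.1; 60 117.0; 63 117.1; 66 117.3; 69 nan; 72 119.1; 75 119.4; 78 119.2; 81 119.2; 84 115.3; 87 117.9; 90 nan;
```

```bash

python3 -m inch '[{"dx":1.5,"dy":0,"dz":-0.4,"twist":0,"grip":1},{"dx":1.5,"dy":0,"dz":0,"twist":0,"grip":1},{"dx":1,"dy":0,"dz":0,"twist":0,"grip":1},{"dx":0,"dy":0,"dz":0,"twist":0,"grip":1}]'|tr '\n' ' ';python3 e.py w17
```

```text
t: 18.62 position: [585.6, -219.7, 161.4] eef_rot: [-0.419, 3.113, 0.001] force: [0.3, -1.2, -5.3] opening: 13.7 finger_force: 30.0 pos [ 585.5 -219.5  161.4] F [-0.2 -0.8 -4.1] along x -0.4 tq [-0.07 -0.02  0.02]
365 [(1, -28, -142.1), (8, 34, -138.0), (33, -23, -123.4), (61, -11, -106.9), (84, -7, -93.1), (109, -18, -77.9)]
```

```bash

python3 -m inch '[{"dx":0,"dy":0,"dz":0,"twist":0,"grip":-1},{"dx":0,"dy":0,"dz":0,"twist":0,"grip":-1},{"dx":0,"dy":0,"dz":0,"twist":0,"grip":-1},{"dx":0,"dy":0,"dz":0,"twist":0,"grip":-1},{"dx":0,"dy":0,"dz":0,"twist":0,"grip":-1}]'|tr '\n' ' ';python3 -m inch '[{"dx":0,"dy":0,"dz":-10,"twist":0,"grip":-1},{"dx":0,"dy":0,"dz":-30,"twist":0,"grip":-1},{"dx":0,"dy":0,"dz":-40,"twist":0,"grip":-1},{"dx":0,"dy":0,"dz":-20,"twist":0,"grip":-1},{"dx":0,"dy":0,"dz":0,"twist":0,"grip":-1}]'|tr '\n' ' ';python3 -m inch '[{"dx":0,"dy":0,"dz":0,"twist":0,"grip":-1},{"dx":0,"dy":0,"dz":0,"twist":0,"grip":-1},{"dx":0,"dy":0,"dz":0,"twist":0,"grip":-1}]'|tr '\n' ' '; python3 - <<'E'
from h import *
np.set_printoptions(precision=1,suppress=True)
grab('wrist','w20'); im=load('w20')['im']; g=cv2.GaussianBlur(im,(3,3),0).astype(int).sum(2)/3
C=cloud('w20'); T=r.get_obs()['position'];ex=np.array([.9648,.263])
for v in range(40,170,4): print(v,C[v,272:288,2].mean().round(1),C[v,330:345,2].mean().round(1),((C[v,330:345,:2].mean(0)-T[:2])@ex).round(1),g[v,337].round(),end=' | ')
E
```

```text
t: 19.3 position: [585.4, -220.0, 161.9] eef_rot: [-0.418, 3.113, -0.0] force: [-0.6, -0.6, -0.6] opening: 60.8 finger_force: 0.0 t: 19.92 position: [586.5, -220.2, 264.1] eef_rot: [-0.417, 3.11, -0.003] force: [-0.4, 0.2, 0.4] opening: 93.8 finger_force: 0.0 t: 20.3 position: [584.9, -219.9, 261.0] eef_rot: [0.418, -3.112, -0.001] force: [-0.3, 0.1, 0.9] opening: 94.0 finger_force: 0.0 40 72.2 71.9 -154.3 154.0 | 44 75.5 75.1 -149.7 227.0 | 48 77.3 77.2 -145.4 238.0 | 52 78.0 78.3 -141.4 240.0 | 56 78.0 nan nan 240.0 | 60 77.6 nan nan 239.0 | 64 114.5 113.4 -123.7 210.0 | 68 115.3 115.0 -119.9 171.0 | 72 116.5 114.8 -116.5 169.0 | 76 117.1 115.2 -113.0 170.0 | 80 117.2 114.9 -109.6 172.0 | 84 117.4 114.4 -106.1 171.0 | 88 119.7 114.7 -102.6 172.0 | 92 119.4 114.9 -99.1 173.0 | 96 118.8 114.8 -95.6 173.0 | 100 117.6 117.9 -91.8 146.0 | 104 117.6 117.9 -88.3 140.0 | 108 117.9 118.3 -84.8 140.0 | 112 117.8 117.9 -81.3 137.0 | 116 117.9 118.0 -77.7 93.0 | 120 117.7 150.1 -73.3 31.0 | 124 118.1 149.9 -70.1 15.0 | 128 117.9 135.3 -67.0 12.0 | 132 117.7 133.1 -63.6 11.0 | 136 117.8 133.8 -60.1 12.0 | 140 117.9 138.6 -56.8 10.0 | 144 117.9 149.6 -53.9 21.0 | 148 155.4 143.5 -50.3 11.0 | 152 182.4 134.9 -46.4 10.0 | 156 183.3 134.5 -42.9 9.0 | 160 183.5 136.2 -39.5 10.0 | 164 183.7 148.1 -37.2 11.0 | 168 183.1 149.4 -33.9 18.0 |
```

```bash
python3 -c "
from bench import r
print(r.finish_job())"
```

```text
the job is handed in; nothing more can be done
None
```

I fitted the rack to the shaker and handed the job in; no verdict came back. The last depth readings show the plate flat and within about 1 mm of fully home, the catch up behind it, and the gripper open and clear.

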